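Click the tin stop into its catch and lock it before driving off

TASK

Stow the tins for the drive: with a fingertip, push the sliding stop along the tray from its free side, towards the two tins, until its spring pin drops into the gap of the catch clip on the tray's edge, and stop there without forcing it past. Then press the round lock button on top of the stop all the way down. Only push and press: keep off the stop's rubber face on the tins' side, do not pinch or lift anything, and leave the tins and the other things standing where they are.

Things in the scene. Friction and masses are not known exactly. Their poses are not given: they have to be found in the camera images.
- tray: Fixed grey metal stowage tray on the worktop, 108 x 450 x 24 mm. Origin: centre of its underside; y runs along the tray towards the tins' end, x across it, z up. Floor 6 mm thick, a 6 mm wide lip along each long side, top of the lips 24 mm above the worktop; open at the -y end.
- stop: Grey sliding stop, a block 92 mm across the tray (x), 42 mm along it (y), top 48 mm above the worktop, axes of the tray. Slides only along the tray, friction about 1 N. Origin: under its middle, 6 mm above the worktop. Push on its ribbed free face at y = -21 mm, towards +y. An ear on its -x side overhangs the lip and carries the pin. At the catch it is still 7 mm short of the first tin.
- push (a point): Centre of the stop's ribbed free (-y) face, 32 mm above the worktop; the face is 40 mm high and 92 mm wide. The point has the tray's axes: push towards its +y.
- stop_face: Black rubber plate 4 mm thick, 92 mm wide, 42 mm high, on the tins' side (+y) of the stop; not to be touched by the fingers. Origin: at its foot, in the middle.
- pin (a joint): Lift of the stop's upright spring pin (steel, 8 mm thick, round tip, mushroom head on top of the ear), m: 0 fully down (on the plain lip and in the catch's gap), about 0.0025 on top of the catch's first hump and 0.005 on its second. The spring presses down with 6 N.
- pin_at (a point): Point of the stop on the pin's axis, 1 mm above the top of the lip (the pin's tip when down); has the tray's axes. It is at the middle of the stop along y.
- catch: Fixed steel clip on the tray's -x lip, 42 mm long (its place varies): a low hump (3.5 mm, 9 mm before the gap), a gap for the pin, a steep hump (6 mm, 9 mm after). Origin: lip's top (z 24 mm), middle of the gap; tray's axes. Push 1 N, 6 N over the low hump, a dip in the gap, then a steep rise; 18 N would force the second hump. A push of 8 to 12 N rests in the gap and the stop stays.
- lock (a joint): Lock button's travel, m: 0 up, 0.007 fully pressed. It moves straight down against about 3 N of friction and stays where it is left.
- lock_top (a point): Centre of the top of the lock button, a black disc 30 mm across in the middle of the stop's top; 58 mm above the worktop when up (10 mm above the stop's top), 51 mm when pressed.
- tin_1: Loose food tin 58 mm wide, 72 mm high, standing in the tray beyond the catch, nearest the stop. Origin: centre of its underside.
- tin_2: Loose wide food tin 75 mm wide, 58 mm high, standing in the tray behind tin_1. Origin: centre of its underside.
- end_plate: Fixed grey metal plate 94 x 6 x 44 mm upright across the tray behind the tins. Origin: its foot.
- candle_1: Loose tea light, 38 mm wide, 15 mm high, on the worktop in front of the tray. Bystander.
- matchbox: Loose matchbox, 36 x 60 x 13 mm, on the worktop in front of the tray. Bystander.
- tape_1: Loose roll of black tape, 62 mm wide, 19 mm high, on the worktop behind the tray. Bystander.
Things that resemble listed ones, but are neither listed nor needed, are in the scene too. What is shaped like the tin_2 but brown is not meant. Leave any pink look-alike of the tin_1 alone.

How it is judged:
On the way, in this order (a step that is already met when the one before it is completed fails the run):
1. the stop's pin has dropped into the catch's gap and the stop has come to rest (y of pin_at in the frame of catch between -0.003 and 0.003 m and value of joint pin below 0.0015 m and linear speed of stop below 0.01 m/s), for 0.2 s.
2. the lock button is pressed all the way down (value of joint lock above 0.006 m), for 0.1 s.
At the end, for the whole second after the job is handed in: The stop rests with its pin in the gap of the catch (within 3 mm of the gap's middle along the tray, pin lifted less than 1.5 mm), the lock button is down (at least 5.5 of its 7 mm), and both tins stand upright within 8 mm of where they began (all of step 1 and value of joint lock above 0.0055 m and angle between each of tin_1, tin_2's own z axis and vertical below 0.1 rad and distance of each of tin_1, tin_2 from where it was at the start of the episode below 0.008 m); the robot touches nothing.
It fails at once if the stop is forced past the catch (pin more than 6 mm beyond the gap's middle) (y of pin_at in the frame of catch above 0.006 m).
It fails at once if the fingers touch the stop's rubber face on the tins' side (pinching or pulling the stop) (contact force between the fingers and stop_face above 1 N).
It fails at once if a tin is moved more than 15 mm or lifted (distance of any of tin_1, tin_2 from where it was at the start of the episode above 0.015 m).
It fails at once if the tea light, the matchbox or the tape is moved more than 20 mm or lifted (distance of any of candle_1, matchbox, tape_1 from where it was at the start of the episode above 0.02 m).
It also fails if it takes over 42 s, if anything falls off the work surface, if the arm or the gripper's body presses on something with over 40 N, if the wrist force passes 120 N, or if a joint passes its speed limit or range.

ROBOT

A 6-joint arm with a two-finger parallel gripper is mounted at the origin on a cart in front of the work surface, level with it; the furniture and walls round the work are solid. World frame = base frame: x ahead of the robot, y to its left, z up, the work surface at z = 0. Lengths are in m, angles in rad, forces in N, time in s.
With the tool pointing down it reaches from about 0.225 to 0.875 m from the base axis. Payload 3.4 kg.
Tool frame: the origin (TCP) lies at the very end of the fingers, on their centre line; the grasp point (between the pads) lies behind it (manip.grasp_offset is the z of the grasp point in the tool frame, in m); z points along the fingers, y is the line along which they close (so a half turn about z gives the same grasp; the last joint's range is limited). The gripper opens to 85 mm and grips with 20 to 120 N. Pads are 22 mm wide; open, the fingers measure 114 mm over their backs; the gripper's body (76 mm by 85 mm) begins 54 mm behind the grasp point. The pads swing forward as they close: fully open they stand 13 mm farther back than shut.
Start: joints at [-1.285, 0.276, 1.505, -0, 1.361, -0.121], TCP at [0.228, -0.528, 0.201] pointing down, gripper open.
Joint ranges: [-2.89, 2.89], [-0.75, 2.08], [0.22, 2.7], [-1.18, 4.32], [0.11, 2.71], [-2.7, 2.7]. Speed limits (rad/s): [2.57, 2.57, 3.14, 3.14, 3.14, 3.14].

INTERFACE

Orientations are given as a unit quaternion [w, x, y, z].
In Python, from rig import manip gives the robot as it stands.
- The arm moves only by the shell command python3 -m pendant 'ROWS' [FORCE]. ROWS is JSON, a list of rows, each an object of numbers: "dx", "dy", "dz": the shift along the tool's x, y, z in m; "rx", "ry", "rz": the turn, a rotation vector about the tool's x, y, z in degrees; "hand": the finger opening in m, from 0 to 0.0854. In form: [{"dx": .., "dy": .., "dz": .., "rx": .., "ry": .., "rz": .., "hand": ..}, ...]. A call has 1 to 12 rows; each row shifts and turns the commanded pose from where the row before left it, along the tool's axes as they then stand; what a row does not reach is not made up. A row lasts 1/12 s, in which the tool goes at most 41.7 mm and 7.16 degrees, less where a joint would pass 70% of its speed; a pose out of reach is approached as far as the arm can. A call is refused whole if a number of a shift passes 0.0417 or a number of a turn 7.16, either way. A call with a gripper value outside its range is refused whole. The fingers move at their own pace and stop on an object; FORCE is the grip in N (left out, the last holds). Time passes only in rows, so rows that do not move let the fingers close. It gives the time, the measured TCP pose, the force, the opening and the grip force at its end, in the units of the state.
- manip.get_state(): the state, without advancing time (a new reading comes with each control period).
- manip.get_image(name): name is "scene" or "side" or "wrist"; returns a dict with "frame" (480x640x3 uint8, red, green, blue), "fx", "fy", "cx", "cy" (pixels), "position" and "attitude" of the camera in the world; the wrist camera has in their place "mount" (4x4, takes a point from camera to tool coordinates, whose origin is the TCP and whose axes are the flange's). Camera axes: x right, y up, looking along -z (the intrinsics and any distortion apply to the point x, -y, -z); pixel columns grow to the right and rows downward; lengths in m; the calibration is good to about 2 mm. A picture is of the moment at which its call begins: read the wrist's pose just before it. There is no depth.
- manip.sign_off(): hands the job in; it is judged then, once.
The state is a dict: "clock": time; "qpos": joint angles; "qd": joint speeds; "effort": joint torques, N m; "position": TCP position; "ee_rot": TCP orientation; "contact_force": force on the tool from outside, world axes, zero at the start; "moment": the same for the moment, N m; "width": finger opening in m; "gripper_force": force on a finger pad.
Only numpy, scipy, OpenCV 4.12 (cv2) and the standard library are available. Lean on these libraries where they do the work, as an engineer would, in place of code of your own. Each camera call takes 0.05 s, during which the arm holds its last target. There are 200 camera calls.

## Working session

There is one attempt and no reset: what is moved stays moved. The work goes in short steps, Python scripts to look and compute and a shell command to move; the robot and the scene stay as the last step left them, time stands still between calls to the robot, and variables do not carry over. Pictures are saved under pics/ and viewed, at most 10 in all, crops included, and the job is handed in when it is done.

```bash
mkdir -p pics; ls; cat > h.py <<'E'
import numpy as np, cv2
from rig import manip
from scipy.spatial.transform import Rotation as R
def grab(n):
    s=manip.get_state(); im=manip.get_image(n); im['s']=s; return im
def save(im,p,box=None,sc=1):
    f=im['frame'][:,:,::-1]
    if box: f=f[box[1]:box[3],box[0]:box[2]]
    cv2.imwrite(p,cv2.resize(f,None,fx=sc,fy=sc,interpolation=cv2.INTER_CUBIC))
E
python3 - <<'E'
from h import *
for n in ['scene','side','wrist']:
    im=grab(n); save(im,f'pics/{n}0.png'); print(n,{k:(np.round(v,3).tolist() if k not in('frame','s') else 0) for k,v in im.items() if not isinstance(v,(str,dict)) and v is not None})
    np.save(f'{n}0.npy',im,allow_pickle=True)
s=manip.get_state(); print(s)
E
```

```text
pics
scene {'frame': 0, 'fx': 582.41, 'fy': 582.41, 'cx': 326.384, 'cy': 237.457, 'position': [-0.045, -0.442, 0.585], 'attitude': [0.814, 0.42, -0.196, -0.35]}
side {'frame': 0, 'fx': 441.004, 'fy': 441.004, 'cx': 317.593, 'cy': 243.542, 'position': [0.361, -0.664, 0.523], 'attitude': [0.865, 0.49, -0.048, -0.099]}
wrist {'frame': 0, 'fx': 375.076, 'fy': 375.076, 'cx': 328.547, 'cy': 236.733, 'mount': [[-0.0, 0.953, 0.304, 0.078], [1.0, 0.0, -0.001, -0.001], [-0.001, 0.304, -0.953, -0.173], [0.0, 0.0, 0.0, 1.0]]}
{'clock': 0.15, 'qpos': array([-1.28501651e+00,  2.76479113e-01,  1.50579527e+00,  5.02504637e-06,
        1.36068647e+00, -1.21000712e-01]), 'qd': array([ 0.00126581, -0.00312971, -0.00353601,  0.00079515, -0.0014188 ,
       -0.00190883]), 'effort': array([ 6.31849198e-04, -4.17150021e+01, -2.46033669e+01, -2.92712348e-04,
        7.68098922e-03,  1.14107004e-05]), 'position': array([ 0.22738325, -0.52769103,  0.20044044]), 'ee_rot': array([-6.81980459e-04,  9.79387282e-01,  2.01990305e-01, -5.38502754e-05]), 'contact_force': array([ 0.32520029,  0.14849318, -0.31820275]), 'moment': array([-0.0105631 ,  0.01031799,  0.02335925]), 'gripper_force': 0.0, 'width': 0.08554591485693636}
```

View pics/scene0.png

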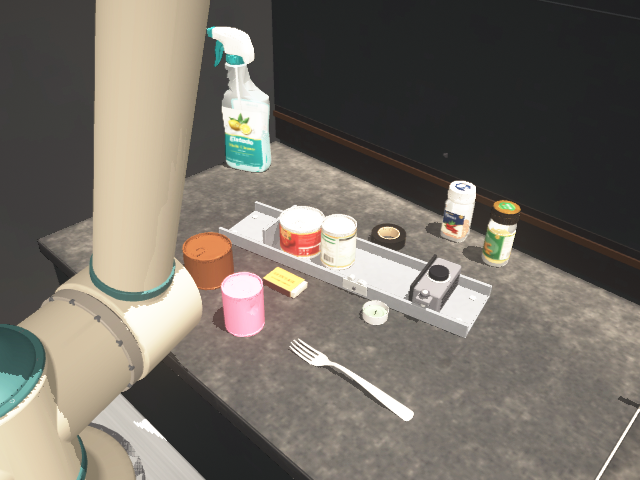

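View pics/side0.png

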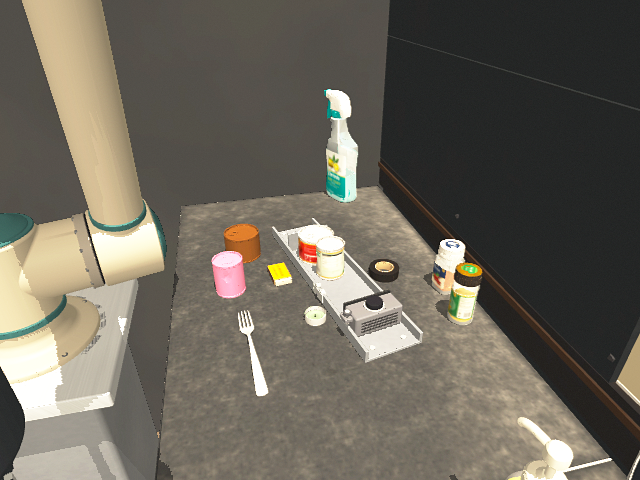

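The scene view has the stop at about (437,283) with its black button at (439,273), the catch near (354,284), and the tins at (302,232) and (339,242). In the side view the button is at (375,302) and the catch near (320,288). The brown and pink cans at (208,260) and (243,304) are the look-alikes. Next I'll crop the tray from both views.

```bash
cat >> h.py <<'E'
def ray(im,u,v):
    d=np.array([(u-im['cx'])/im['fx'],-(v-im['cy'])/im['fy'],-1.])
    q=im['attitude']; return np.array(im['position']),R.from_quat([q[1],q[2],q[3],q[0]]).apply(d)
def plane(im,u,v,z):
    p,d=ray(im,u,v); return p+d*(z-p[2])/d[2]
def tri(a,ua,b,ub):
    p,d=ray(a,*ua);q,e=ray(b,*ub);d/=np.linalg.norm(d);e/=np.linalg.norm(e)
    t=np.linalg.lstsq(np.c_[d,-e],q-p,rcond=None)[0]; x,y=p+t[0]*d,q+t[1]*e
    return (x+y)/2,np.linalg.norm(x-y)
E
python3 - <<'E'
from h import *
a=np.load('scene0.npy',allow_pickle=True).item();b=np.load('side0.npy',allow_pickle=True).item()
ca=cv2.resize(a['frame'][240:335,330:500],None,fx=4,fy=4,interpolation=cv2.INTER_CUBIC)[:300*2]
cv2.imwrite('pics/ca.png',ca[:,:,::-1])
cb=cv2.resize(b['frame'][240:365,280:430],None,fx=4.8,fy=4.8,interpolation=cv2.INTER_CUBIC)
cv2.imwrite('pics/cb.png',cb[:,:,::-1])
l,e=tri(a,(439,273),b,(375,302));print('lock',l,e)
print('catch',tri(a,(354,284),b,(320,288)))
for p in [(490,289),(467,320),(255,206),(220,233)]: print(p,plane(a,*p,.024))
for p in [(421,338),(366,352),(315,222),(274,228)]: print(p,plane(b,*p,.024))
E
```

```text
lock [ 0.57725078 -0.11198499  0.05330249] 0.0017444546106947579
catch (array([ 0.5043366 , -0.01043137,  0.01933613]), np.float64(0.005910773699312382))
(490, 289) [ 0.63185549 -0.17225374  0.024     ]
(467, 320) [ 0.54763362 -0.18365845  0.024     ]
(255, 206) [0.54004063 0.25721369 0.024     ]
(220, 233) [0.44061566 0.23377039 0.024     ]
(421, 338) [ 0.6331187  -0.18131894  0.024     ]
(366, 352) [ 0.53741529 -0.19038598  0.024     ]
(315, 222) [0.55181464 0.24649016 0.024     ]
(274, 228) [0.45236128 0.24097853 0.024     ]
```

View pics/ca.png

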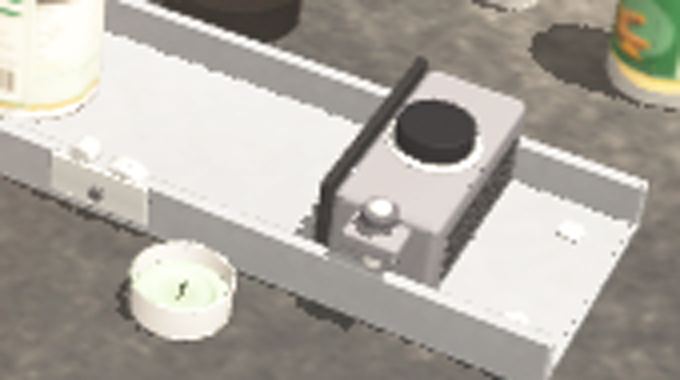

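View pics/cb.png

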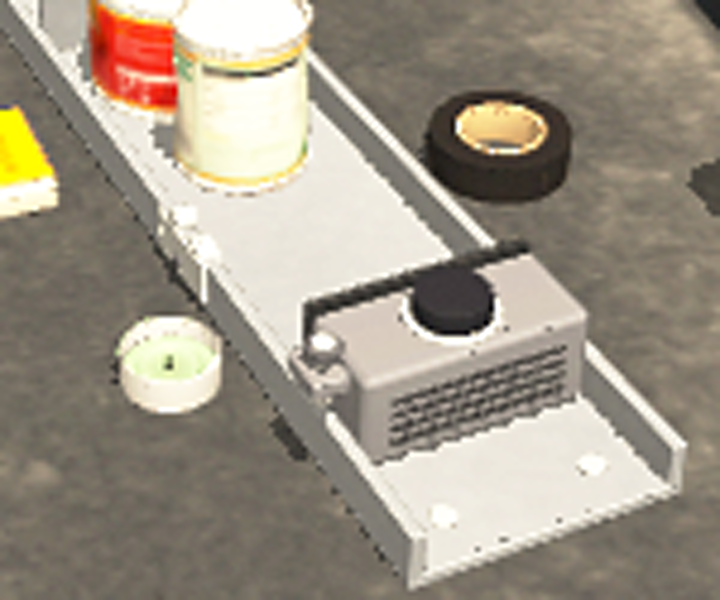

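```bash
python3 - <<'E'
from h import *
a=np.load('scene0.npy',allow_pickle=True).item();b=np.load('side0.npy',allow_pickle=True).item()
A=lambda x,y:(330+x/4,240+y/4); B=lambda x,y:(280+x/4.8,240+y/4.8)
for n,p,q,z in [('lock',(435,122),(453,292),.058),('catch gap',(107,160),(195,230),.027),('pin',(380,210),(323,341),.04),('c+x',(648,183),(685,447),.024),('c-x',(552,348),(412,532),.024)]:
    print(n,*[np.round(v,4) for v in tri(a,A(*p),b,B(*q))],plane(a,*A(*p),z)[:2],plane(b,*B(*q),z)[:2])
# far ends lip tops
for p,q in [((255,206),(315,220)),((220,232),(274,227))]: print('far',tri(a,p,b,q),plane(a,*p,.024)[:2],plane(b,*q,.024)[:2])
E
```

```text
lock [ 0.5763 -0.1117  0.057 ] 0.0004 [ 0.57541254 -0.1121174 ] [ 0.57574047 -0.11308909]
catch gap [ 0.5053 -0.0149  0.0258] 0.0006 [ 0.50379226 -0.01618669] [ 0.50517234 -0.0160382 ]
pin [ 0.5257 -0.1228  0.0528] 0.0013 [ 0.5386229  -0.11575203] [ 0.53064009 -0.10714485]
c+x [ 0.641  -0.1706  0.0236] 0.0006 [ 0.64093126 -0.17051155] [ 0.64053198 -0.17137672]
c-x [ 0.5362 -0.1916  0.0258] 0.0032 [ 0.53619543 -0.19227367] [ 0.53794046 -0.18793317]
far (array([0.55800194, 0.27860552, 0.0095308 ]), np.float64(0.004633364616287716)) [0.54004063 0.25721369] [0.55399384 0.25644567]
far (array([0.45201631, 0.24894645, 0.01807062]), np.float64(0.007962376432177466)) [0.44251078 0.23613245] [0.45302178 0.24580708]
```

Tray yaw comes out at about 11°, and three checks agree: the end width is 107 mm, the pin-to-catch x offset is -51 mm, and the button is at z 57 mm. The slide needed is about 108 mm. First I'll close the fingers and turn the tool so tool x points along tray +y, and check how far away the pump bottle in the side view is.

```bash
python3 -m pendant '[{"rz":-7.08,"hand":0},{"rz":-7.08,"hand":0},{"rz":-7.08,"hand":0},{"rz":-7.08,"hand":0},{"rz":-7.08,"hand":0},{"rz":-7.08,"hand":0},{"rz":-7.08,"hand":0},{"rz":-7.08,"hand":0},{"rz":-7.08,"hand":0},{"rz":-7.08,"hand":0},{"rz":-7.08,"hand":0}]' 20
cat > w.py <<'E'
import sys
from h import *
# distance from TCP to target, in tool axes
s=manip.get_state();q=s['ee_rot'];r=R.from_quat([q[1],q[2],q[3],q[0]])
t=np.array([float(x) for x in sys.argv[1:4]])
print('tool delta mm',np.round(r.inv().apply(t-s['position'])*1000,1),'xaxis yaw',np.degrees(np.arctan2(*r.as_matrix()[[1,0],0])),'zaxis',r.as_matrix()[:,2].round(3),'F',s['contact_force'].round(2),'q6',s['qpos'][5],'pos',s['position'].round(4),s['clock'])
E
python3 w.py 0.5876 -0.1709 0.2; python3 - <<'E'
from h import *
b=np.load('side0.npy',allow_pickle=True).item()
for z in (0,.1,.2): print(z,plane(b,530,430,z))
print(manip.grasp_offset)
E
```

```text
tool delta mm [ 472.  -185.2    0.8] xaxis yaw 23.30674059850407 zaxis [-0.     0.001 -1.   ] F [ 0.33  0.15 -0.32] q6 -0.12100071156400191 pos [ 0.2274 -0.5277  0.2004] 0.15
0 [ 0.71472521 -0.35614703  0.        ]
0.1 [ 0.64714526 -0.41508018  0.1       ]
0.2 [ 0.57956531 -0.47401333  0.2       ]
-0.0187invalid input
```

```bash
python3 -m pendant '[{"dx":0,"dy":0,"dz":0,"rx":0,"ry":0,"rz":-7.0,"hand":0.0}]' 30; python3 -m pendant '[{"rz":-7.0,"hand":0.001}]'
```

```text
clock: 0.23
position: [0.2274, -0.5278, 0.2006]
ee_rot: [-0.001, 0.965, 0.262, -0.0]
contact_force: [0.3, -0.2, 0.3]
width: 0.0755
gripper_force: 0.0invalid input
```

```bash
python3 -m pendant '[{"dx":0,"dy":0,"dz":0,"rx":0,"ry":0,"rz":-7.09,"hand":0},{"dx":0,"dy":0,"dz":0,"rx":0,"ry":0,"rz":-7.09,"hand":0},{"dx":0,"dy":0,"dz":0,"rx":0,"ry":0,"rz":-7.09,"hand":0},{"dx":0,"dy":0,"dz":0,"rx":0,"ry":0,"rz":-7.09,"hand":0},{"dx":0,"dy":0,"dz":0,"rx":0,"ry":0,"rz":-7.09,"hand":0},{"dx":0,"dy":0,"dz":0,"rx":0,"ry":0,"rz":-7.09,"hand":0},{"dx":0,"dy":0,"dz":0,"rx":0,"ry":0,"rz":-7.09,"hand":0},{"dx":0,"dy":0,"dz":0,"rx":0,"ry":0,"rz":-7.09,"hand":0},{"dx":0,"dy":0,"dz":0,"rx":0,"ry":0,"rz":-7.09,"hand":0},{"dx":0,"dy":0,"dz":0,"rx":0,"ry":0,"rz":-7.09,"hand":0},{"dx":0,"dy":0,"dz":0,"rx":0,"ry":0,"rz":0,"hand":0}]' 30; python3 w.py 0.5876 -0.1709 0.2
```

```text
clock: 1.15
position: [0.2275, -0.5279, 0.2008]
ee_rot: [-0.0, 0.634, 0.773, 0.0]
contact_force: [0.9, 0.3, -0.3]
width: -0.0003
gripper_force: 0.0
tool delta mm [279.4 423.2   0.9] xaxis yaw 101.31925915765254 zaxis [-0.     0.001 -1.   ] F [ 0.88  0.25 -0.33] q6 -1.4825476150911443 pos [ 0.2275 -0.5279  0.2008] 1.15
```

```bash
python3 -m pendant '[{"dx":0.022,"dy":0.034,"dz":0,"rx":0,"ry":0,"rz":0,"hand":0},{"dx":0.022,"dy":0.034,"dz":0,"rx":0,"ry":0,"rz":0,"hand":0},{"dx":0.022,"dy":0.034,"dz":0,"rx":0,"ry":0,"rz":0,"hand":0},{"dx":0.022,"dy":0.034,"dz":0,"rx":0,"ry":0,"rz":0,"hand":0},{"dx":0.022,"dy":0.034,"dz":0,"rx":0,"ry":0,"rz":0,"hand":0},{"dx":0.022,"dy":0.034,"dz":0,"rx":0,"ry":0,"rz":0,"hand":0},{"dx":0.022,"dy":0.034,"dz":0,"rx":0,"ry":0,"rz":0,"hand":0},{"dx":0.022,"dy":0.034,"dz":0,"rx":0,"ry":0,"rz":0,"hand":0},{"dx":0.022,"dy":0.034,"dz":0,"rx":0,"ry":0,"rz":0,"hand":0},{"dx":0.022,"dy":0.034,"dz":0,"rx":0,"ry":0,"rz":0,"hand":0},{"dx":0.022,"dy":0.034,"dz":0,"rx":0,"ry":0,"rz":0,"hand":0},{"dx":0,"dy":0,"dz":0,"rx":0,"ry":0,"rz":0,"hand":0}]' 30; python3 w.py 0.5876 -0.1709 0.2
```

```text
clock: 2.15
position: [0.5523, -0.2123, 0.2007]
ee_rot: [0.0, 0.634, 0.774, 0.003]
contact_force: [0.3, -0.4, 1.0]
width: 0.0
gripper_force: 0.0
tool delta mm [33.6 42.7  1. ] xaxis yaw 101.37068191389987 zaxis [ 0.004  0.004 -1.   ] F [ 0.29 -0.44  0.99] q6 -0.6874058993822907 pos [ 0.5523 -0.2123  0.2007] 2.15
```

```bash
python3 -m pendant '[{"dx":0.017,"dy":0.021,"dz":0,"rx":0,"ry":0,"rz":0,"hand":0},{"dx":0.017,"dy":0.021,"dz":0,"rx":0,"ry":0,"rz":0,"hand":0},{"dx":0,"dy":0,"dz":0.035,"rx":0,"ry":0,"rz":0,"hand":0},{"dx":0,"dy":0,"dz":0.035,"rx":0,"ry":0,"rz":0,"hand":0},{"dx":0,"dy":0,"dz":0.03,"rx":0,"ry":0,"rz":0,"hand":0},{"dx":0,"dy":0,"dz":0,"rx":0,"ry":0,"rz":0,"hand":0},{"dx":0,"dy":0,"dz":0,"rx":0,"ry":0,"rz":0,"hand":0}]' 30; python3 w.py 0.5876 -0.1709 0.024
python3 - <<'E'
from h import *
im=grab('wrist'); save(im,'pics/w1.png'); np.save('w1.npy',im,allow_pickle=True)
E
```

```text
clock: 2.73
position: [0.5806, -0.1763, 0.0997]
ee_rot: [-0.002, 0.635, 0.772, -0.001]
contact_force: [0.3, 0.1, 0.4]
width: -0.0002
gripper_force: 0.0
tool delta mm [ 3.8  8.2 75.7] xaxis yaw 101.09292807243638 zaxis [-0.004  0.001 -1.   ] F [0.33 0.09 0.35] q6 -0.6028592766810277 pos [ 0.5806 -0.1763  0.0997] 2.7333
```

View pics/w1.png

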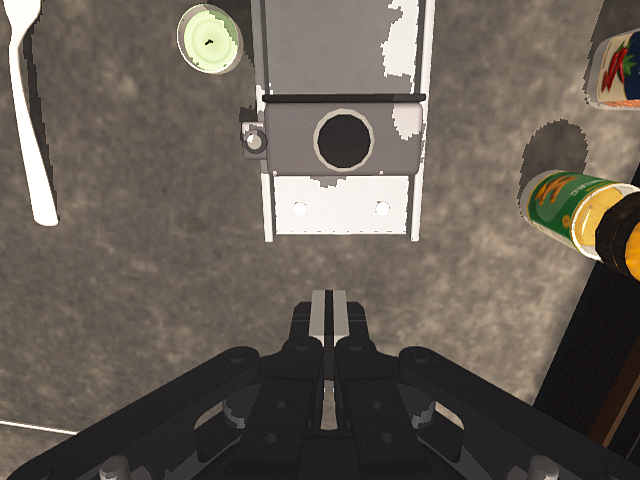

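The wrist view shows the stop square to the tool. The button is at (343,140), the rubber edge is level along row 98 and the fingertips are near (328,295). Next I'll compute the button position from this view.

```bash
cat >> h.py <<'E'
def wplane(im,u,v,z):
    s=im['s'];q=s['ee_rot'];r=R.from_quat([q[1],q[2],q[3],q[0]]);M=np.array(im['mount'])
    d=np.array([(u-im['cx'])/im['fx'],-(v-im['cy'])/im['fy'],-1.])
    p=r.apply(M[:3,3])+s['position']; d=r.apply(M[:3,:3]@d); return p+d*(z-p[2])/d[2]
E
python3 - <<'E'
from h import *
im=np.load('w1.npy',allow_pickle=True).item()
print('lock',wplane(im,343,140,.058))
L,Rr=wplane(im,264,98,.048),wplane(im,425,97,.048); d=Rr-L; print('plate',L,Rr,np.linalg.norm(d),np.degrees(np.arctan2(d[1],d[0])))
L,Rr=wplane(im,268,241,.024),wplane(im,417,241,.024); d=Rr-L; print('tray end',L,Rr,np.linalg.norm(d),np.degrees(np.arctan2(d[1],d[0])))
E
```

```text
lock [ 0.57571396 -0.10990828  0.058     ]
plate [ 0.52778257 -0.09647848  0.048     ] [ 0.61660825 -0.07854911  0.048     ] 0.09061712235658628 11.411762648191816
tray end [ 0.53967394 -0.18870359  0.024     ] [ 0.64182703 -0.16854345  0.024     ] 0.10412340838198833 11.163985147423253
```

```bash
python3 -m pendant '[{"dx":0,"dy":0.008,"dz":0,"rx":0,"ry":0,"rz":0,"hand":0},{"dx":0,"dy":0,"dz":0.03,"rx":0,"ry":0,"rz":0,"hand":0},{"dx":0,"dy":0,"dz":0.03,"rx":0,"ry":0,"rz":0,"hand":0},{"dx":0,"dy":0,"dz":0.012,"rx":0,"ry":0,"rz":0,"hand":0},{"dx":0,"dy":0,"dz":0,"rx":0,"ry":0,"rz":0,"hand":0},{"dx":0,"dy":0,"dz":0,"rx":0,"ry":0,"rz":0,"hand":0}]' 30; python3 w.py 0.5759 -0.1105 0.058
```

```text
clock: 3.28
position: [0.5915, -0.1756, 0.0306]
ee_rot: [0.001, 0.635, 0.773, 0.0]
contact_force: [-0.5, -0.8, -0.3]
width: -0.0002
gripper_force: 0.0
tool delta mm [ 66.9  -2.6 -27.5] xaxis yaw 101.17608512458663 zaxis [ 0.003 -0.001 -1.   ] F [-0.45 -0.8  -0.32] q6 -0.5964560437512408 pos [ 0.5915 -0.1756  0.0306] 3.2833
```

```bash
python3 -m pendant '[{"dx":0.01,"dy":0,"dz":0,"rx":0,"ry":0,"rz":0,"hand":0},{"dx":0.01,"dy":0,"dz":0,"rx":0,"ry":0,"rz":0,"hand":0},{"dx":0.005,"dy":0,"dz":0,"rx":0,"ry":0,"rz":0,"hand":0},{"dx":0.005,"dy":0,"dz":0,"rx":0,"ry":0,"rz":0,"hand":0},{"dx":0.005,"dy":0,"dz":0,"rx":0,"ry":0,"rz":0,"hand":0},{"dx":0.005,"dy":0,"dz":0,"rx":0,"ry":0,"rz":0,"hand":0},{"dx":0.005,"dy":0,"dz":0,"rx":0,"ry":0,"rz":0,"hand":0},{"dx":0.005,"dy":0,"dz":0,"rx":0,"ry":0,"rz":0,"hand":0},{"dx":0.005,"dy":0,"dz":0,"rx":0,"ry":0,"rz":0,"hand":0},{"dx":0.005,"dy":0,"dz":0,"rx":0,"ry":0,"rz":0,"hand":0}]' 30; python3 w.py 0.5759 -0.1105 0.058
```

```text
clock: 4.12
position: [0.578, -0.1157, 0.029]
ee_rot: [-0.0, 0.635, 0.773, -0.0]
contact_force: [0.3, -0.0, 0.1]
width: -0.0005
gripper_force: 0.0
tool delta mm [  5.5  -1.1 -29. ] xaxis yaw 101.20070326706428 zaxis [-0. -0. -1.] F [ 0.27 -0.03  0.11] q6 -0.51092203995537 pos [ 0.578  -0.1157  0.029 ] 4.1167
```

```bash
python3 -m pendant '[{"dx":0.005,"dy":0,"dz":0,"rx":0,"ry":0,"rz":0,"hand":0},{"dx":0.005,"dy":0,"dz":0,"rx":0,"ry":0,"rz":0,"hand":0},{"dx":0.005,"dy":0,"dz":0,"rx":0,"ry":0,"rz":0,"hand":0},{"dx":0.005,"dy":0,"dz":0,"rx":0,"ry":0,"rz":0,"hand":0},{"dx":0.005,"dy":0,"dz":0,"rx":0,"ry":0,"rz":0,"hand":0},{"dx":0.005,"dy":0,"dz":0,"rx":0,"ry":0,"rz":0,"hand":0},{"dx":0.005,"dy":0,"dz":0,"rx":0,"ry":0,"rz":0,"hand":0},{"dx":0.005,"dy":0,"dz":0,"rx":0,"ry":0,"rz":0,"hand":0}]' 30; python3 w.py 0.5759 -0.1105 0.058
python3 - <<'E'
from h import *
im=grab('wrist'); save(im,'pics/w2.png'); np.save('w2.npy',im,allow_pickle=True)
E
```

```text
clock: 4.78
position: [0.5702, -0.0764, 0.0291]
ee_rot: [0.0, 0.635, 0.773, -0.0]
contact_force: [0.1, -0.2, 0.8]
width: 0.0
gripper_force: 0.0
tool delta mm [-34.5  -1.1 -28.9] xaxis yaw 101.20717044632663 zaxis [ 0. -0. -1.] F [ 0.06 -0.22  0.8 ] q6 -0.4496170406356638 pos [ 0.5702 -0.0764  0.0291] 4.7833
```

View pics/w2.png

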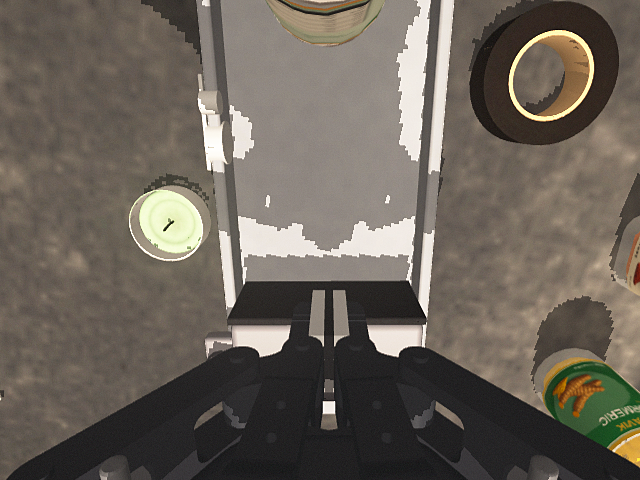

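The stop is moving ahead of the fingers, with its rubber plate at rows 283–320. The catch is visible: low hump near (217,140), tall hump near (208,100), gap at about row 117.

```bash
python3 - <<'E'
from h import *
im=np.load('w2.npy',allow_pickle=True).item()
s=im['s'];ty=np.array([-np.sin(np.radians(11.2)),np.cos(np.radians(11.2))]);tx=np.array([ty[1],-ty[0]])
for n,u,v,z in [('gap',210,118,.025),('lo',217,140,.0275),('hi',208,100,.03),('clipfar',206,80,.024),('clipnear',217,165,.024),('platetopL',232,320,.048),('platetopR',426,320,.048),('tinfoot',326,46,.006)]:
    d=(wplane(im,u,v,z)-s['position'])[:2]; print(n,'x %.1f y %.1f'%(d@tx*1000,d@ty*1000))
d=np.array([.505,-.0155])-s['position'][:2]; print('earlier gap est y',d@ty*1000)
save(im,'pics/w2c.png',(150,60,330,190),4)
E
```

```text
gap x -53.3 y 77.7
lo x -50.3 y 68.3
hi x -51.9 y 85.2
clipfar x -53.8 y 93.7
clipnear x -52.3 y 56.7
platetopL x -44.7 y -11.7
platetopR x 45.4 y -11.6
tinfoot x -1.1 y 110.1
earlier gap est y 72.42738400092276
```

View pics/w2c.png

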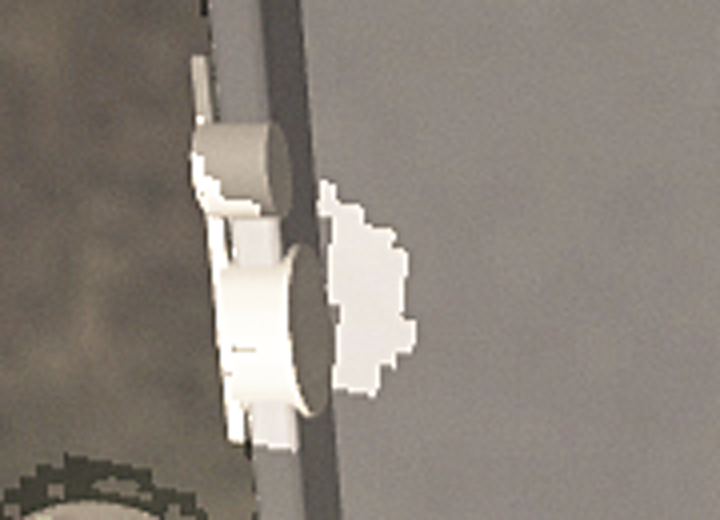

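The plate is still at its starting place, 12 mm behind the TCP, and there was no contact force. So the fingertips have passed over the stop or through it, which means their real height differs from what I assumed. I'll look from the fixed cameras.

```bash
python3 - <<'E'
from h import *
a=grab('scene');b=grab('side');np.save('s3.npy',a,allow_pickle=True);np.save('d3.npy',b,allow_pickle=True)
ca=cv2.resize(a['frame'][180:330,350:500],(400,400),interpolation=cv2.INTER_CUBIC)
cb=cv2.resize(b['frame'][210:360,290:440],(400,400),interpolation=cv2.INTER_CUBIC)
cv2.imwrite('pics/m3.png',np.hstack([ca,cb])[:,:,::-1])
def proj(im,P):
    q=im['attitude'];c=R.from_quat([q[1],q[2],q[3],q[0]]).inv().apply(np.array(P)-im['position']);return im['cx']-im['fx']*c[0]/c[2],im['cy']+im['fy']*c[1]/c[2]
p=a['s']['position']
u,v=proj(a,p);print('tcp in scene crop',(u-350)*8/3,(v-180)*8/3); u,v=proj(b,p);print('tcp in side crop (+400)',(u-290)*8/3+400,(v-210)*8/3)
E
```

```text
tcp in scene crop 170.9113227120506 257.6959635848954
tcp in side crop (+400) 595.872062501821 243.42947187406176
```

View pics/m3.png

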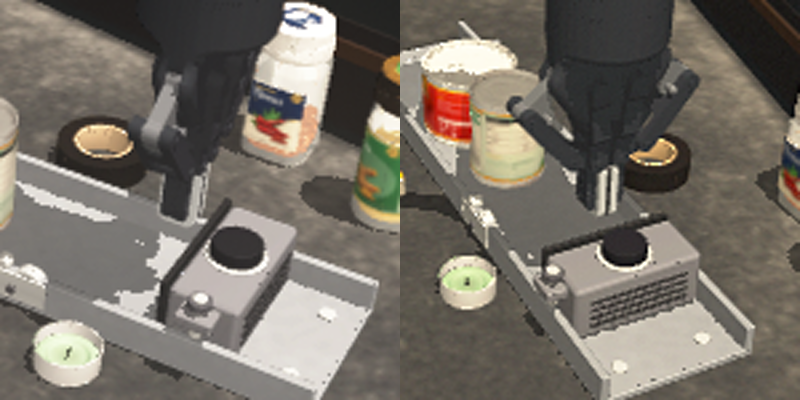

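Both views show the fingers now on the tins' side and above tray level, with the tips at scene crop (180,220) and side crop (605,212). That is well above the projected TCP. I'll triangulate the true tip.

```bash
python3 - <<'E'
from h import *
a=np.load('s3.npy',allow_pickle=True).item();b=np.load('d3.npy',allow_pickle=True).item()
A=lambda x,y:(350+x*.375,180+y*.375);B=lambda x,y:(290+(x-400)*.375,210+y*.375)
s=a['s'];ty=np.array([-np.sin(np.radians(11.2)),np.cos(np.radians(11.2))]);tx=np.array([ty[1],-ty[0]])
print('state',s['position'])
for n,p,q in [('tip corner -y,mid',(195,223),(606,213)),('tip mid',(180,221),(603,211)),('lock now',(238,240),(626,242))]:
    P,e=tri(a,A(*p),b,B(*q));d=P[:2]-s['position'][:2];print(n,P.round(4),e.round(4),'rel tcp x,y,z',(d@tx).round(4),(d@ty).round(4),(P[2]-s['position'][2]).round(4))
E
```

```text
state [ 0.5698092  -0.07542665  0.02906429]
tip corner -y,mid [ 0.5715 -0.0864  0.0606] 0.0024 rel tcp x,y,z -0.0004 -0.0111 0.0315
tip mid [ 0.5734 -0.0757  0.0547] 0.0015 rel tcp x,y,z 0.0035 -0.0009 0.0256
lock now [ 0.5768 -0.1121  0.0577] 0.0007 rel tcp x,y,z -0.0002 -0.0374 0.0286
```

State x and y are right, but the real fingertips sit about 30 mm above the reported TCP z. They just cleared the button, which still measures 57.7 mm high, so it is up. I'll raise, go back over the stop to its free side, and descend using the true tip height.

```bash
python3 -m pendant '[{"dx":0,"dy":0,"dz":-0.03,"rx":0,"ry":0,"rz":0,"hand":0},{"dx":0,"dy":0,"dz":0,"rx":0,"ry":0,"rz":0,"hand":0},{"dx":-0.02,"dy":0,"dz":0,"rx":0,"ry":0,"rz":0,"hand":0},{"dx":-0.02,"dy":0,"dz":0,"rx":0,"ry":0,"rz":0,"hand":0},{"dx":-0.02,"dy":0,"dz":0,"rx":0,"ry":0,"rz":0,"hand":0},{"dx":-0.02,"dy":0,"dz":0,"rx":0,"ry":0,"rz":0,"hand":0},{"dx":-0.02,"dy":0,"dz":0,"rx":0,"ry":0,"rz":0,"hand":0},{"dx":-0.005,"dy":0,"dz":0,"rx":0,"ry":0,"rz":0,"hand":0},{"dx":0,"dy":0,"dz":0,"rx":0,"ry":0,"rz":0,"hand":0},{"dx":0,"dy":0,"dz":0,"rx":0,"ry":0,"rz":0,"hand":0}]' 30; python3 w.py 0.576 -0.1115 0.003
```

```text
clock: 5.77
position: [0.5904, -0.1795, 0.0588]
ee_rot: [-0.001, 0.635, 0.773, 0.0]
contact_force: [-0.4, 0.2, 0.2]
width: -0.0001
gripper_force: 0.0
tool delta mm [69.4 -0.9 55.9] xaxis yaw 101.1597651538006 zaxis [-0.001  0.001 -1.   ] F [-0.43  0.16  0.2 ] q6 -0.6032513750037387 pos [ 0.5904 -0.1795  0.0588] 5.7667
```

```bash
python3 -m pendant '[{"dx":0,"dy":0,"dz":0.02,"rx":0,"ry":0,"rz":0,"hand":0},{"dx":0,"dy":0,"dz":0.015,"rx":0,"ry":0,"rz":0,"hand":0},{"dx":0,"dy":0,"dz":0.01,"rx":0,"ry":0,"rz":0,"hand":0},{"dx":0,"dy":0,"dz":0.005,"rx":0,"ry":0,"rz":0,"hand":0},{"dx":0,"dy":0,"dz":0.004,"rx":0,"ry":0,"rz":0,"hand":0},{"dx":0,"dy":0,"dz":0,"rx":0,"ry":0,"rz":0,"hand":0}]' 30; python3 w.py 0.576 -0.1115 0.003
python3 - <<'E'
from h import *
a=grab('scene');b=grab('side');np.save('s4.npy',a,allow_pickle=True);np.save('d4.npy',b,allow_pickle=True)
ca=cv2.resize(a['frame'][200:350,380:530],(400,400),interpolation=cv2.INTER_CUBIC)
cb=cv2.resize(b['frame'][230:380,310:460],(400,400),interpolation=cv2.INTER_CUBIC)
cv2.imwrite('pics/m4.png',np.hstack([ca,cb])[:,:,::-1])
E
```

```text
clock: 6.27
position: [0.5905, -0.1792, 0.0046]
ee_rot: [-0.0, 0.634, 0.773, -0.0]
contact_force: [0.3, -0.1, -0.1]
width: 0.0001
gripper_force: 0.0
tool delta mm [69.2 -1.   1.6] xaxis yaw 101.24240378624418 zaxis [-0.001  0.    -1.   ] F [ 0.32 -0.09 -0.06] q6 -0.6036190882457045 pos [ 0.5905 -0.1792  0.0046] 6.2667
```

View pics/m4.png

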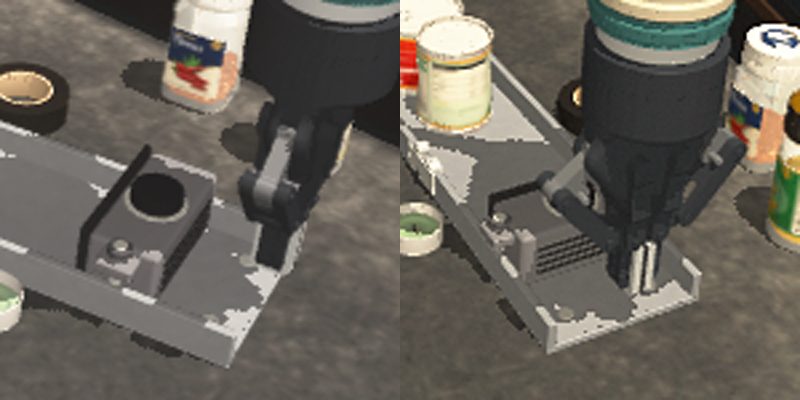

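The fingertips are now low on the free side, at scene crop (268,265) and side crop (640,290), behind the ribbed face and above the floor. I'll push gently and watch the force.

```bash
python3 -m pendant '[{"dx":0.01,"dy":0,"dz":0,"rx":0,"ry":0,"rz":0,"hand":0},{"dx":0.01,"dy":0,"dz":0,"rx":0,"ry":0,"rz":0,"hand":0},{"dx":0.005,"dy":0,"dz":0,"rx":0,"ry":0,"rz":0,"hand":0},{"dx":0.005,"dy":0,"dz":0,"rx":0,"ry":0,"rz":0,"hand":0},{"dx":0.004,"dy":0,"dz":0,"rx":0,"ry":0,"rz":0,"hand":0},{"dx":0.004,"dy":0,"dz":0,"rx":0,"ry":0,"rz":0,"hand":0},{"dx":0.004,"dy":0,"dz":0,"rx":0,"ry":0,"rz":0,"hand":0},{"dx":0.004,"dy":0,"dz":0,"rx":0,"ry":0,"rz":0,"hand":0},{"dx":0.004,"dy":0,"dz":0,"rx":0,"ry":0,"rz":0,"hand":0},{"dx":0.004,"dy":0,"dz":0,"rx":0,"ry":0,"rz":0,"hand":0}]' 30; python3 w.py 0.576 -0.1115 0.003
python3 - <<'E'
from h import *
im=grab('wrist');np.save('w5.npy',im,allow_pickle=True);save(im,'pics/w5.png')
g=im['frame'].astype(int).sum(2)
# rubber plate: long dark rows between columns 250..400 above fingers
print([ (r,int((g[r,230:430]<150).sum())) for r in range(100,280,6)])
E
```

```text
clock: 7.2
position: [0.5804, -0.1269, 0.0052]
ee_rot: [0.0, 0.635, 0.773, -0.0]
contact_force: [-0.6, -0.8, 1.5]
width: -0.0
gripper_force: 0.6
tool delta mm [15.9 -1.3  2.2] xaxis yaw 101.20087178544759 zaxis [ 0. -0. -1.] F [-0.65 -0.77  1.51] q6 -0.5273534839918149 pos [ 0.5804 -0.1269  0.0052] 7.2
[(100, 0), (106, 0), (112, 0), (118, 0), (124, 0), (130, 0), (136, 0), (142, 0), (148, 0), (154, 0), (160, 0), (166, 198), (172, 200), (178, 200), (184, 193), (190, 106), (196, 0), (202, 0), (208, 0), (214, 35), (220, 56), (226, 66), (232, 74), (238, 78), (244, 81), (250, 84), (256, 86), (262, 82), (268, 79), (274, 74)]
```

```bash
cat > rem.py <<'E'
from h import *
import sys
im=np.load(sys.argv[1],allow_pickle=True).item();s=im['s']
ty=np.array([-np.sin(np.radians(11.2)),np.cos(np.radians(11.2))])
g=im['frame'].astype(int).sum(2); d=(g[:,235:420]<150).sum(1)
r=max(i for i in range(60,330) if d[i]>95 and d[i-4]>95)
y=lambda u,v,z:(wplane(im,u,v,z)[:2]-s['position'][:2])@ty*1000
print('plate rear top row',r,'y rel tcp',y(330,r+1,.048),'-> pin y rel tcp',y(330,r+1,.048)-21)
print('gap rel tcp from cams', (np.array([.505,-.0155])-s['position'][:2])@ty*1000)
E
python3 rem.py w5.npy; python3 rem.py w2.npy
```

```text
plate rear top row 190 y rel tcp 53.483193585939745 -> pin y rel tcp 32.483193585939745
gap rel tcp from cams 123.88172656226897
plate rear top row 318 y rel tcp -11.132253968938786 -> pin y rel tcp -32.132253968938784
gap rel tcp from cams 72.42738400092276
```

The stop is moving and its pin is 32.5 mm ahead of the TCP, which matches the geometry. About 91–97 mm of slide remains. I'll push 70 mm and then creep.

```bash
python3 -m pendant '[{"dx":0.006,"dy":0,"dz":0,"rx":0,"ry":0,"rz":0,"hand":0},{"dx":0.006,"dy":0,"dz":0,"rx":0,"ry":0,"rz":0,"hand":0},{"dx":0.006,"dy":0,"dz":0,"rx":0,"ry":0,"rz":0,"hand":0},{"dx":0.006,"dy":0,"dz":0,"rx":0,"ry":0,"rz":0,"hand":0},{"dx":0.006,"dy":0,"dz":0,"rx":0,"ry":0,"rz":0,"hand":0},{"dx":0.006,"dy":0,"dz":0,"rx":0,"ry":0,"rz":0,"hand":0},{"dx":0.006,"dy":0,"dz":0,"rx":0,"ry":0,"rz":0,"hand":0},{"dx":0.006,"dy":0,"dz":0,"rx":0,"ry":0,"rz":0,"hand":0},{"dx":0.006,"dy":0,"dz":0,"rx":0,"ry":0,"rz":0,"hand":0},{"dx":0.006,"dy":0,"dz":0,"rx":0,"ry":0,"rz":0,"hand":0},{"dx":0.004,"dy":0,"dz":0,"rx":0,"ry":0,"rz":0,"hand":0},{"dx":0.003,"dy":0,"dz":0,"rx":0,"ry":0,"rz":0,"hand":0}]' 30
python3 -m pendant '[{"dx":0.001,"dy":0,"dz":0,"rx":0,"ry":0,"rz":0,"hand":0},{"dx":0.001,"dy":0,"dz":0,"rx":0,"ry":0,"rz":0,"hand":0},{"dx":0.001,"dy":0,"dz":0,"rx":0,"ry":0,"rz":0,"hand":0}]' 30
python3 w.py 0.505 -0.0155 0.003
python3 - <<'E'
from h import *
im=grab('wrist');np.save('w6.npy',im,allow_pickle=True);save(im,'pics/w6.png',(100,60,400,285),2.6)
E
python3 rem.py w6.npy
```

```text
clock: 8.25
position: [0.567, -0.0605, 0.0051]
ee_rot: [-0.0, 0.635, 0.773, -0.0]
contact_force: [-0.5, -1.3, 0.3]
width: 0.0001
gripper_force: 0.6
clock: 8.5
position: [0.5666, -0.0583, 0.005]
ee_rot: [-0.0, 0.635, 0.773, -0.0]
contact_force: [-0.1, -2.0, 0.4]
width: 0.0005
gripper_force: 0.5
tool delta mm [ 54.  -52.1   2. ] xaxis yaw 101.20375506025574 zaxis [-0. -0. -1.] F [-0.06 -2.03  0.39] q6 -0.41991064219992397 pos [ 0.5666 -0.0583  0.005 ] 8.5
plate rear top row 190 y rel tcp 53.49920605373979 -> pin y rel tcp 32.49920605373979
gap rel tcp from cams 53.95654055453989
```

```bash
for i in 1; do python3 -m pendant '[{"dx":0.002,"dy":0,"dz":0,"rx":0,"ry":0,"rz":0,"hand":0},{"dx":0.002,"dy":0,"dz":0,"rx":0,"ry":0,"rz":0,"hand":0},{"dx":0.001,"dy":0,"dz":0,"rx":0,"ry":0,"rz":0,"hand":0}]' 30 | grep -E "pos|force"; python3 -m pendant '[{"dx":0.001,"dy":0,"dz":0,"rx":0,"ry":0,"rz":0,"hand":0}, {"dx":0.001,"dy":0,"dz":0,"rx":0,"ry":0,"rz":0,"hand":0}]' 30 | grep -E "pos|force";  python3 -m pendant '[{"dx":0.001,"dy":0,"dz":0,"rx":0,"ry":0,"rz":0,"hand":0}, {"dx":0.001,"dy":0,"dz":0,"rx":0,"ry":0,"rz":0,"hand":0}]' 30 | grep -E "pos|force"; done
```

```text
position: [0.5656, -0.0532, 0.005]
contact_force: [0.1, -0.6, 0.2]
gripper_force: 0.5
position: [0.5652, -0.0513, 0.005]
contact_force: [-0.2, -1.0, -0.3]
gripper_force: 0.5
position: [0.5649, -0.0496, 0.0051]
contact_force: [0.5, -3.2, -0.8]
gripper_force: 1.6
```

```bash
python3 -m pendant '[{"dx":0.001,"dy":0,"dz":0,"rx":0,"ry":0,"rz":0,"hand":0}]' 30 | grep -E "pos|force:"; python3 -m pendant '[{"dx":0.001,"dy":0,"dz":0,"rx":0,"ry":0,"rz":0,"hand":0}]' 30 | grep -E "pos|force:"; python3 -m pendant '[{"dx":0.001,"dy":0,"dz":0,"rx":0,"ry":0,"rz":0,"hand":0}]' 30 | grep -E "pos|force:"; python3 -m pendant '[{"dx":0.001,"dy":0,"dz":0,"rx":0,"ry":0,"rz":0,"hand":0}]' 30 | grep -E "pos|force:"; python3 w.py 0.505 -0.0155 0.003
```

```text
position: [0.5649, -0.0493, 0.0051]
contact_force: [-0.4, -5.2, -1.7]
gripper_force: 2.7
position: [0.5648, -0.0486, 0.0051]
contact_force: [-0.2, -4.8, -1.3]
gripper_force: 2.5
position: [0.5645, -0.0474, 0.0051]
contact_force: [0.5, -4.4, -1.0]
gripper_force: 2.2
position: [0.5642, -0.0461, 0.0051]
contact_force: [-0.5, -4.4, -0.4]
gripper_force: 1.8
tool delta mm [ 41.5 -52.2   2. ] xaxis yaw 101.21684132415115 zaxis [ 0.    -0.001 -1.   ] F [-0.49 -4.37 -0.36] q6 -0.3987578539344074 pos [ 0.5642 -0.0461  0.0051] 9.4667
```

```bash
python3 -m pendant '[{"dx":0.001,"dy":0,"dz":0,"rx":0,"ry":0,"rz":0,"hand":0}]' 30 | grep -E "pos|t_force:"; python3 -m pendant '[{"dx":0.001,"dy":0,"dz":0,"rx":0,"ry":0,"rz":0,"hand":0}]' 30 | grep -E "pos|t_force:"; python3 -m pendant '[{"dx":0.001,"dy":0,"dz":0,"rx":0,"ry":0,"rz":0,"hand":0}]' 30 | grep -E "pos|t_force:"; python3 -m pendant '[{"dx":0.001,"dy":0,"dz":0,"rx":0,"ry":0,"rz":0,"hand":0}]' 30 | grep -E "pos|t_force:"
```

```text
position: [0.5639, -0.0446, 0.0051]
contact_force: [-0.5, -2.7, -0.0]
position: [0.5636, -0.0432, 0.0051]
contact_force: [-0.4, -2.6, -2.3]
position: [0.5634, -0.042, 0.005]
contact_force: [0.3, -2.2, -0.7]
position: [0.5632, -0.0409, 0.0051]
contact_force: [-1.2, -0.4, -0.5]
```

```bash
python3 -m pendant '[{"dx":0,"dy":0,"dz":0,"rx":0,"ry":0,"rz":0,"hand":0}]' 30 | grep -E "pos|t_force:"
python3 - <<'E'
from h import *
im=grab('wrist');np.save('w7.npy',im,allow_pickle=True)
E
python3 rem.py w7.npy
```

```text
position: [0.5632, -0.0406, 0.0051]
contact_force: [0.5, 0.6, 0.5]
plate rear top row 188 y rel tcp 54.12406204001087 -> pin y rel tcp 33.12406204001087
gap rel tcp from cams 35.927789348907346
```

The force peaked at about 5 N and fell to zero. The pin has just crossed the low hump's crest and the gap should be a few mm ahead. I'll keep going in 1 mm steps until the rise.

```bash
python3 -m pendant '[{"dx":0.001,"dy":0,"dz":0,"rx":0,"ry":0,"rz":0,"hand":0}]' 30 | grep -E "pos|t_force:"; python3 -m pendant '[{"dx":0.001,"dy":0,"dz":0,"rx":0,"ry":0,"rz":0,"hand":0}]' 30 | grep -E "pos|t_force:"; python3 - <<'E'
from h import *
im=grab('wrist');np.save('w8.npy',im,allow_pickle=True)
E
python3 rem.py w8.npy
```

```text
position: [0.5633, -0.0401, 0.0052]
contact_force: [-0.3, 0.4, -0.7]
position: [0.5631, -0.0392, 0.0051]
contact_force: [0.0, -0.6, 0.3]
plate rear top row 189 y rel tcp 53.805673238582564 -> pin y rel tcp 32.805673238582564
gap rel tcp from cams 34.55399292778523
```

```bash
python3 -m pendant '[{"dx":0.001,"dy":0,"dz":0,"rx":0,"ry":0,"rz":0,"hand":0}]' 30 | grep -E "pos|t_force:"; python3 -m pendant '[{"dx":0.001,"dy":0,"dz":0,"rx":0,"ry":0,"rz":0,"hand":0}]' 30 | grep -E "pos|t_force:"; python3 - <<'E'
from h import *
im=grab('wrist');np.save('w9.npy',im,allow_pickle=True); save(im,'pics/w9.png',(130,130,430,340),2.6)
E
python3 rem.py w9.npy
```

```text
position: [0.5628, -0.0385, 0.0051]
contact_force: [-0.8, -0.1, -0.1]
position: [0.5626, -0.0375, 0.0051]
contact_force: [-1.5, -0.2, -0.1]
plate rear top row 180 y rel tcp 56.990397073986024 -> pin y rel tcp 35.990397073986024
gap rel tcp from cams 32.736032237725375
```

The stop jumped 3.3 mm ahead of the finger, so the pin has dropped towards the gap. I'll follow up softly to feel the steep rise.

```bash
python3 -m pendant '[{"dx":0.001,"dy":0,"dz":0,"rx":0,"ry":0,"rz":0,"hand":0},{"dx":0.001,"dy":0,"dz":0,"rx":0,"ry":0,"rz":0,"hand":0}]' 30 | grep -E "pos|t_force:"; python3 -m pendant '[{"dx":0.0007,"dy":0,"dz":0,"rx":0,"ry":0,"rz":0,"hand":0}]' 30 | grep -E "pos|t_force:"; python3 -m pendant '[{"dx":0.0005,"dy":0,"dz":0,"rx":0,"ry":0,"rz":0,"hand":0}]' 30 | grep -E "pos|t_force:";  python3 - <<'E'
from h import *
im=grab('wrist');np.save('w10.npy',im,allow_pickle=True)
E
python3 rem.py w10.npy
```

```text
position: [0.5622, -0.0356, 0.0051]
contact_force: [-0.2, -0.4, 0.1]
position: [0.562, -0.0349, 0.0051]
contact_force: [-0.3, 0.1, -0.4]
position: [0.5619, -0.0344, 0.0051]
contact_force: [0.7, 0.5, -0.3]
plate rear top row 189 y rel tcp 53.83407488986853 -> pin y rel tcp 32.83407488986853
gap rel tcp from cams 29.608544660044352
```

```bash
python3 -m pendant '[{"dx":0.0006,"dy":0,"dz":0,"rx":0,"ry":0,"rz":0,"hand":0}]' 30 | grep -E "pos|t_force:"; python3 -m pendant '[{"dx":0.0006,"dy":0,"dz":0,"rx":0,"ry":0,"rz":0,"hand":0}]' 30 | grep -E "pos|t_force:"; python3 -m pendant '[{"dx":0.0005,"dy":0,"dz":0,"rx":0,"ry":0,"rz":0,"hand":0}]' 30 | grep -E "pos|t_force:"; python3 - <<'E'
from h import *
im=grab('wrist');np.save('w11.npy',im,allow_pickle=True)
E
python3 rem.py w11.npy
```

```text
position: [0.5619, -0.0341, 0.0051]
contact_force: [-0.3, -2.1, -0.5]
position: [0.5618, -0.0336, 0.0051]
contact_force: [-0.3, -1.7, -0.5]
position: [0.5617, -0.0331, 0.0051]
contact_force: [0.8, -1.5, 0.1]
plate rear top row 190 y rel tcp 53.50608169545711 -> pin y rel tcp 32.50608169545711
gap rel tcp from cams 28.25784674663045
```

```bash
python3 -m pendant '[{"dx":0.0005,"dy":0,"dz":0,"rx":0,"ry":0,"rz":0,"hand":0}]' 30 | grep -E "pos|t_force:"; python3 -m pendant '[{"dx":0.0005,"dy":0,"dz":0,"rx":0,"ry":0,"rz":0,"hand":0}]' 30 | grep -E "pos|t_force:"
```

```text
position: [0.5616, -0.0329, 0.0051]
contact_force: [0.6, -2.2, -0.7]
position: [0.5617, -0.0327, 0.0051]
contact_force: [-0.5, -4.3, -0.1]
```

```bash
python3 -m pendant '[{"dx":0.0005,"dy":0,"dz":0,"rx":0,"ry":0,"rz":0,"hand":0}]' 30 | grep -E "pos|t_force:"; python3 -m pendant '[{"dx":0.0003,"dy":0,"dz":0,"rx":0,"ry":0,"rz":0,"hand":0}]' 30 | grep -E "pos|t_force:"
```

```text
position: [0.5616, -0.0326, 0.0051]
contact_force: [-0.5, -6.8, -0.9]
position: [0.5616, -0.0325, 0.0052]
contact_force: [0.0, -7.0, -1.2]
```

The force rose steeply to 7 N with hardly any movement, so the pin is seated against the steep flank in the gap. I'll back off, rise, and go over the button.

```bash
python3 -m pendant '[{"dx":-0.004,"dy":0,"dz":0,"rx":0,"ry":0,"rz":0,"hand":0},{"dx":-0.01,"dy":0,"dz":0,"rx":0,"ry":0,"rz":0,"hand":0},{"dx":0,"dy":0,"dz":0,"rx":0,"ry":0,"rz":0,"hand":0},{"dx":0,"dy":0,"dz":-0.03,"rx":0,"ry":0,"rz":0,"hand":0},{"dx":0,"dy":0,"dz":-0.03,"rx":0,"ry":0,"rz":0,"hand":0},{"dx":0,"dy":0,"dz":0,"rx":0,"ry":0,"rz":0,"hand":0},{"dx":0,"dy":0,"dz":0,"rx":0,"ry":0,"rz":0,"hand":0}]' 30; python3 w.py 0.5545 -0.0006 0.028
python3 - <<'E'
from h import *
im=grab('wrist');np.save('w12.npy',im,allow_pickle=True)
s=im['s'];ty=np.array([-np.sin(np.radians(11.2)),np.cos(np.radians(11.2))])
g=cv2.cvtColor(im['frame'],cv2.COLOR_RGB2GRAY)
m=(g<50).astype('uint8')
n,l,st,c=cv2.connectedComponentsWithStats(m)
for i in range(1,n):
    if st[i,4]>600: print(st[i],c[i],wplane(im,*c[i],.058))
save(im,'pics/w12.png')
E
```

```text
clock: 11.97
position: [0.5656, -0.045, 0.067]
ee_rot: [0.002, 0.635, 0.773, 0.001]
contact_force: [-0.1, -0.0, 0.2]
width: 0.0001
gripper_force: 0.0
tool delta mm [45.7 -2.5 38.9] xaxis yaw 101.17644842934718 zaxis [ 0.004 -0.    -1.   ] F [-0.06 -0.01  0.24] q6 -0.3978351289499437 pos [ 0.5656 -0.045   0.067 ] 11.9667
[ 439   87  114  108 5254] [496.5060906  137.06090598] [0.62989351 0.03824028 0.058     ]
[ 236  132  180   11 1314] [323.11567732 136.36225266] [0.54983936 0.02276855 0.058     ]
[ 293  157   60   60 2576] [322.51436335 185.09743789] [5.53908113e-01 1.28690674e-04 5.80000000e-02]
[    6   267   634   213 58150] [354.85079966 416.37977644] [ 0.59948988 -0.13369976  0.058     ]
```

From above, the button is at (0.5539, 0.0001), within 1 mm of the prediction, so the stop stayed put. I'll move over it.

```bash
python3 -m pendant '[{"dx":0.015,"dy":-0.001,"dz":0,"rx":0,"ry":0,"rz":0,"hand":0},{"dx":0.015,"dy":-0.001,"dz":0,"rx":0,"ry":0,"rz":0,"hand":0},{"dx":0.0155,"dy":-0.001,"dz":0,"rx":0,"ry":0,"rz":0,"hand":0},{"dx":0,"dy":0,"dz":0,"rx":0,"ry":0,"rz":0,"hand":0},{"dx":0,"dy":0,"dz":0.015,"rx":0,"ry":0,"rz":0,"hand":0},{"dx":0,"dy":0,"dz":0.01,"rx":0,"ry":0,"rz":0,"hand":0},{"dx":0,"dy":0,"dz":0,"rx":0,"ry":0,"rz":0,"hand":0},{"dx":0,"dy":0,"dz":0,"rx":0,"ry":0,"rz":0,"hand":0}]' 30; python3 w.py 0.554 -0.0002 0.028
```

```text
clock: 12.68
position: [0.5511, -0.0004, 0.039]
ee_rot: [-0.001, 0.635, 0.773, -0.001]
contact_force: [-0.6, -0.5, 1.0]
width: 0.0003
gripper_force: 0.0
tool delta mm [-0.4  2.9 11. ] xaxis yaw 101.2193414211606 zaxis [-0.003  0.    -1.   ] F [-0.58 -0.52  1.  ] q6 -0.32272821307856997 pos [ 5.511e-01 -4.000e-04  3.900e-02] 12.6833
```

```bash
python3 -m pendant '[{"dx":0,"dy":0.002,"dz":0.002,"rx":0,"ry":0,"rz":0,"hand":0},{"dx":0,"dy":0,"dz":0.002,"rx":0,"ry":0,"rz":0,"hand":0},{"dx":0,"dy":0,"dz":0.002,"rx":0,"ry":0,"rz":0,"hand":0}]' 30| grep -E "pos|t_force:"; python3 -m pendant '[{"dx":0,"dy":0,"dz":0.001,"rx":0,"ry":0,"rz":0,"hand":0},{"dx":0,"dy":0,"dz":0.001,"rx":0,"ry":0,"rz":0,"hand":0}]' 30| grep -E "pos|t_force:"; python3 -m pendant '[{"dx":0,"dy":0,"dz":0.001,"rx":0,"ry":0,"rz":0,"hand":0},{"dx":0,"dy":0,"dz":0.001,"rx":0,"ry":0,"rz":0,"hand":0}]' 30| grep -E "pos|t_force:"; python3 -m pendant '[{"dx":0,"dy":0,"dz":0.001,"rx":0,"ry":0,"rz":0,"hand":0},{"dx":0,"dy":0,"dz":0.001,"rx":0,"ry":0,"rz":0,"hand":0}]' 30| grep -E "pos|t_force:"
```

```text
position: [0.5548, -0.0006, 0.0343]
contact_force: [-0.2, -0.2, -0.4]
position: [0.5542, -0.0005, 0.0321]
contact_force: [0.6, 0.3, 0.5]
position: [0.5542, -0.0004, 0.0301]
contact_force: [0.4, 0.3, 0.0]
position: [0.5542, -0.0004, 0.0281]
contact_force: [-0.2, -0.8, 0.1]
```

```bash
python3 -m pendant '[{"dx":0,"dy":0,"dz":0.001,"rx":0,"ry":0,"rz":0,"hand":0},{"dx":0,"dy":0,"dz":0.001,"rx":0,"ry":0,"rz":0,"hand":0}]' 30| grep -E "pos|t_force:"; python3 -m pendant '[{"dx":0,"dy":0,"dz":0.001,"rx":0,"ry":0,"rz":0,"hand":0},{"dx":0,"dy":0,"dz":0.001,"rx":0,"ry":0,"rz":0,"hand":0}]' 30| grep -E "pos|t_force:"; python3 -m pendant '[{"dx":0,"dy":0,"dz":0.001,"rx":0,"ry":0,"rz":0,"hand":0},{"dx":0,"dy":0,"dz":0.001,"rx":0,"ry":0,"rz":0,"hand":0}]' 30| grep -E "pos|t_force:"
```

```text
position: [0.5542, -0.0004, 0.0263]
contact_force: [-1.0, -0.2, 2.8]
position: [0.5542, -0.0004, 0.0242]
contact_force: [-0.7, -2.0, 2.9]
position: [0.5542, -0.0004, 0.0221]
contact_force: [-0.8, 0.5, 3.5]
```

The button made contact at about z 0.027 and is moving under 3 N. I'll continue to the bottom.

```bash
python3 -m pendant '[{"dx":0,"dy":0,"dz":0.001,"rx":0,"ry":0,"rz":0,"hand":0},{"dx":0,"dy":0,"dz":0.0005,"rx":0,"ry":0,"rz":0,"hand":0}]' 30| grep -E "pos|t_force:"; python3 -m pendant '[{"dx":0,"dy":0,"dz":0.0005,"rx":0,"ry":0,"rz":0,"hand":0}]' 30| grep -E "pos|t_force:"; python3 -m pendant '[{"dx":0,"dy":0,"dz":0.0005,"rx":0,"ry":0,"rz":0,"hand":0}]' 30| grep -E "pos|t_force:"
```

```text
position: [0.5542, -0.0004, 0.0208]
contact_force: [-2.4, 0.2, 6.9]
position: [0.5543, -0.0004, 0.0208]
contact_force: [-2.1, 0.1, 11.1]
position: [0.5543, -0.0005, 0.0207]
contact_force: [-3.5, -0.5, 14.2]
```

The button has bottomed: 14 N with no more travel after about 7 mm. I'll hold briefly, lift clear and check.

```bash
python3 -m pendant '[{"dx":0,"dy":0,"dz":0,"rx":0,"ry":0,"rz":0,"hand":0},{"dx":0,"dy":0,"dz":0,"rx":0,"ry":0,"rz":0,"hand":0},{"dx":0,"dy":0,"dz":-0.005,"rx":0,"ry":0,"rz":0,"hand":0},{"dx":0,"dy":0,"dz":-0.03,"rx":0,"ry":0,"rz":0,"hand":0},{"dx":0,"dy":0,"dz":-0.04,"rx":0,"ry":0,"rz":0,"hand":0},{"dx":-0.02,"dy":0,"dz":-0.03,"rx":0,"ry":0,"rz":0,"hand":0},{"dx":-0.04,"dy":0,"dz":0,"rx":0,"ry":0,"rz":0,"hand":0},{"dx":-0.04,"dy":0,"dz":0,"rx":0,"ry":0,"rz":0,"hand":0},{"dx":0,"dy":0,"dz":0,"rx":0,"ry":0,"rz":0,"hand":0},{"dx":0,"dy":0,"dz":0,"rx":0,"ry":0,"rz":0,"hand":0}]' 30
python3 - <<'E'
from h import *
a=grab('scene');b=grab('side');w=grab('wrist')
ca=cv2.resize(a['frame'][190:310,250:400],(500,400),interpolation=cv2.INTER_CUBIC)
cw=cv2.resize(w['frame'][20:240,180:400],(300,300))
cb=cv2.resize(b['frame'][210:320,290:400],(300,300),interpolation=cv2.INTER_CUBIC)
out=np.zeros((600,800,3),'uint8');out[:400,:500]=ca;out[:300,500:]=cw;out[300:,500:]=cb
cv2.imwrite('pics/fin.png',out[:,:,::-1])
E
```

```text
clock: 15.1
position: [0.5739, -0.1004, 0.1242]
ee_rot: [0.0, 0.636, 0.772, 0.0]
contact_force: [-0.3, 0.3, -0.2]
width: 0.0001
gripper_force: 0.0
```

View pics/fin.png

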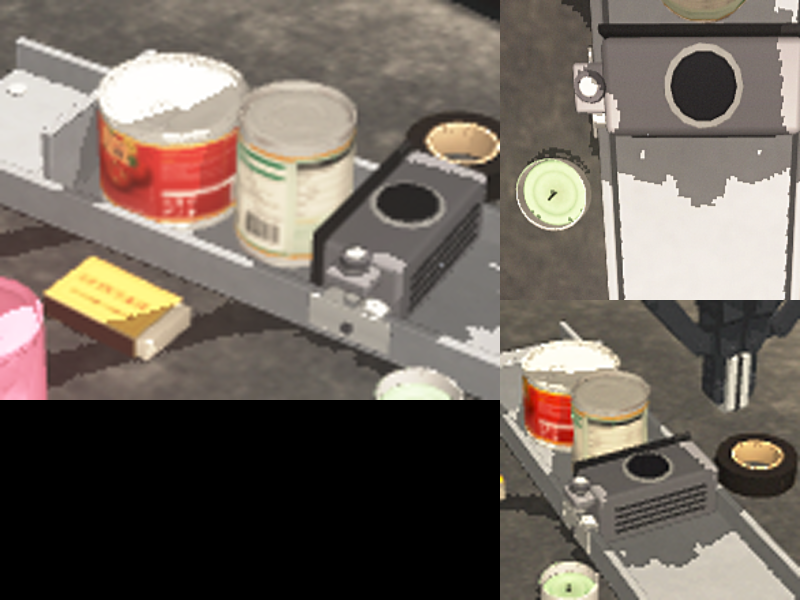

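The final view shows the button down at (408,205) in the scene crop. The pin at (355,260) is over the clip's middle, which its hole at (348,328) marks. The tins and bystanders are in place and the fingers are clear, so I'll hand in.

```bash
python3 -c "
from rig import manip
print(manip.sign_off())"
```

```text
the job is handed in; nothing more can be done
None
```

I handed the job in at about 15 s: the stop's pin is in the catch gap, the lock button is pressed fully down, and the tins and other things were left standing; the sign-off call did not report a verdict.

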